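Feed a packing plate and close up the row

TASK

Push the red paddle of the plate magazine fully in so that the lowest plate slides out onto the bed, then let the paddle spring back so that the rest of the stack drops. Slide that plate along the bed, without lifting it, until it butts flush and square, side edges lined up, against the plate waiting at the yellow stop. Feed one plate only, keep the waiting plate against the stop and leave the socket and the spanner beside the feeder where they are.

Things in the scene. Friction and masses are not known exactly. Their poses are not given: they have to be found in the camera images.
- feeder: Fixed plate magazine: dark steel bed, top 20 mm above the table, with an open-topped blue magazine. Origin at table height under the magazine's centre; x = feed direction. Bed x -170 to 240, y -50 to 50 mm, plain and open in front. Magazine walls within x -28 to 28, y -38 to 38 mm, top 54 mm above the bed; a 15 mm slot under the front wall (+x) lets out only the lowest plate.
- pusher (a joint): Spring pusher's travel in m along the feeder's +x: 0 = home, 0.095 = fully in. The spring returns it with 5 N (home) to 9 N (in); the stack adds a few N. Its blade (10 mm high) pushes the lowest plate out; fully in, that plate's rear face lies 69 mm ahead of the feeder's origin, 41 mm clear of the magazine. The other plates ride on the blade and drop onto the bed once it is back.
- paddle (a point): Centre of the rear face (the one to push, towards the feeder's +x) of the pusher's red upright paddle, 40 mm above the bed; moves with the pusher. Paddle 44 mm wide, 10 mm thick along the feed, top 60 mm above the bed. Home, it lies 143 mm behind the feeder's origin.
- stop: Fixed yellow stop block clamped on the bed, black knob on top: 72 mm wide, 22 mm thick, 16 mm high (26 mm at the knob). Its distance along the bed and small angle to it vary. Origin at bed height, middle of the face that looks back to the magazine; that face's normal is the stop's -x.
- neighbour: The plate waiting on the bed with one long side against the stop: loose, bare aluminium, 44 mm (its x) x 64 mm (its y) x 12 mm, 0.06 to 0.13 kg. Origin at the centre of its underside; x points towards the stop, so its free face is at x = -22 mm.
- plate1: The lowest plate of the stack, the one to feed out: loose, bare aluminium, 44 mm (its x, the feed direction) x 64 mm (its y) x 12 mm, 0.06 to 0.13 kg. Origin at the centre of its underside.
- plate2: The second plate from below: loose, bare aluminium, 44 mm (its x, the feed direction) x 64 mm (its y) x 12 mm, 0.06 to 0.13 kg. Origin at the centre of its underside.
- plate3: The third plate from below: loose, bare aluminium, 44 mm (its x, the feed direction) x 64 mm (its y) x 12 mm, 0.06 to 0.13 kg. Origin at the centre of its underside.
- plate4: The top plate: loose, bare aluminium, 44 mm (its x, the feed direction) x 64 mm (its y) x 12 mm, 0.06 to 0.13 kg. Origin at the centre of its underside.
- socket: Steel wrench socket standing on end, 28 mm across, 35 mm high, beside the feeder; bystander. Origin under its centre.
- wrench: Spanner about 170 mm long lying flat along its x, beside the feeder; bystander. Origin under its middle.
There are look-alikes about, which are no part of the job. What is shaped like the neighbour but brown or pink is not meant.

How it is judged:
By the outcome, as a careful person would: the job done as asked, in the order asked, and still so for the second after the job is handed in, with the robot touching nothing.
It also fails if it takes over 46 s, if anything falls off the work surface, if the arm or the gripper's body presses on something with over 40 N, if the wrist force passes 120 N, or if a joint passes its speed limit or range.

ROBOT

A 6-joint arm with a two-finger parallel gripper is mounted at the origin on the work surface. World frame = base frame: x ahead of the robot, y to its left, z up, the work surface at z = 0. Lengths are in mm, angles in rad, forces in N, time in s.
With the tool pointing down it reaches from about 300 to 750 mm from the base axis. Payload 8.5 kg.
Tool frame: the origin (TCP) lies midway between the tips of the shut fingers; the grasp point (between the pads) lies 19 mm behind it (arm.tcp_to_grasp is the distance from the TCP to the grasp point, in mm); z points along the fingers, y is the line along which they close (so a half turn about z gives the same grasp; the last joint's range is limited). The gripper opens to 88 mm and grips with 3 to 60 N. Pads are 18 mm wide; open, the fingers measure 123 mm over their backs; the gripper's body (75 mm by 187 mm) begins 45 mm behind the grasp point.
Start: joints at [-1.366, 0.381, 1.297, -0, 1.464, -0.215], TCP at [224.16, -502.227, 199.248] pointing down, gripper open.
Joint ranges: [-3.11, 3.11], [-0.89, 2.33], [0.22, 2.48], [-1.42, 4.56], [0.17, 2.85], [-2.88, 2.88]. Speed limits (rad/s): [2.39, 2.39, 3.14, 3.14, 3.14, 3.14].

INTERFACE

Orientations are given as a rotation vector (axis times angle).
In Python, from cell import arm gives the robot as it stands. The module is installed in compiled form; this text tells all that it offers.
- The arm moves only by the tool servo_tool, never from a script. Its argument "motion" is a list of rows, each a list of 7 numbers: the opening, from -1 (shut) to 1 (fully open), then the shift along the tool's x, y, z in m, then the turn, a rotation vector about the tool's x, y, z in degrees. A call has 1 to 12 rows; each row shifts and turns the commanded pose from where the row before left it, along the tool's axes as they then stand; what a row does not reach is not made up. A row lasts 1/10 s, in which the tool goes at most 50 mm and 8.59 degrees, less where a joint would pass 70% of its speed; a pose out of reach is approached as far as the arm can. A call is refused whole if a number of a shift passes 0.05 or a number of a turn 8.59, either way. A call with a gripper value outside its range is refused whole. The fingers move at their own pace and stop on an object; "newtons" is the grip in N (left out, the last holds). Time passes only in rows, so rows that do not move let the fingers close. It gives the time, the measured TCP pose, the force, the opening and the grip force at its end, in the units of the state.
- arm.get_obs(): the state, without advancing time (a new reading comes with each control period).
- arm.camera(name): name is "scene" or "top" or "wrist"; returns a dict with "pixels" (480x640x3 uint8, red, green, blue), "intrinsics" (3x3 intrinsics, pixels), "T" (4x4, takes a point from camera to world coordinates); the wrist camera has in their place "hand_eye" (4x4, takes a point from camera to tool coordinates, whose origin is the TCP and whose axes are the flange's). Camera axes: x right, y down, z forward; pixel columns grow to the right and rows downward; lengths in mm; the calibration is good to about 2 mm. A picture is of the moment at which its call begins: read the wrist's pose just before it. There is no depth.
- arm.finish_job(): hands the job in; it is judged then, once.
The state is a dict: "time": time; "joints": joint angles; "joint_velocities": joint speeds; "joint_torque": joint torques, N m; "ee_pos": TCP position; "orientation": TCP orientation; "ft_force": force on the tool from outside, world axes, zero at the start; "wrist_torque": the same for the moment, N m; "width": opening from 0.0 (shut) to 1.0 (fully open); "grasp_force": force on a finger pad.
Only numpy, scipy, OpenCV 4.12 (cv2) and the standard library are available. Lean on these libraries where they do the work, as an engineer would, in place of code of your own. Each camera call takes 0.05 s, during which the arm holds its last target. There are 200 camera calls.

## Working session

There is one attempt and no reset: what is moved stays moved. The work goes in short steps, Python scripts to look and compute and a tool call to move; the robot and the scene stay as the last step left them, time stands still between calls to the robot, and variables do not carry over. Pictures are saved under pics/ and viewed, at most 10 in all, crops included, and the job is handed in when it is done.

Besides the shell and the picture viewer there is one more tool, called by a JSON object that holds its "op" and its "data". servo_tool: Moves the arm, as the interface text tells. Its arguments: {"type":"object","properties":{"motion":{"type":"array"},"newtons":{"type":"number"}},"required":["motion"]}

```bash
mkdir -p pics; cat > h.py <<'E'
import numpy as np, cv2
from scipy.spatial.transform import Rotation as R
from cell import arm
def snap(name,fn=None):
    o=arm.get_obs(); c=arm.camera(name)
    K=np.array(c["intrinsics"])
    if name=="wrist":
        W=np.eye(4);W[:3,:3]=R.from_rotvec(o["orientation"]).as_matrix();W[:3,3]=o["ee_pos"]
        T=W@np.array(c["hand_eye"])
    else: T=np.array(c["T"])
    im=c["pixels"][:,:,::-1].copy()
    if fn: cv2.imwrite("pics/"+fn,im)
    return im,K,T
def ray(K,T,uv,z):
    uv=np.atleast_2d(np.array(uv,float)); d=np.c_[uv,np.ones(len(uv))]@np.linalg.inv(K).T@T[:3,:3].T
    return T[:3,3]+d*((z-T[2,3])/d[:,2:3])
def proj(K,T,p):
    p=np.atleast_2d(p); q=(p-T[:3,3])@T[:3,:3]@K.T
    return q[:,:2]/q[:,2:]
E
python3 - <<'E'
from h import *
a=snap("scene","s.png");b=snap("top","t.png")
print(a[1],a[2].round(2),b[1],b[2].round(2));print(arm.get_obs(), arm.tcp_to_grasp)
E
```

```text
[[461.43967095   0.         314.30464294]
 [  0.         461.43967095 237.45278289]
 [  0.           0.           1.        ]] [[-8.00000e-02  7.20000e-01 -6.90000e-01  1.01741e+03]
 [ 1.00000e+00  6.00000e-02 -5.00000e-02  9.27300e+01]
 [ 1.00000e-02 -6.90000e-01 -7.20000e-01  5.67640e+02]
 [ 0.00000e+00  0.00000e+00  0.00000e+00  1.00000e+00]] [[474.78625533   0.         316.26274632]
 [  0.         474.78625533 234.05412099]
 [  0.           0.           1.        ]] [[ 1.0000e-02 -9.9000e-01  1.5000e-01  3.9522e+02]
 [-1.0000e+00 -2.0000e-02 -2.0000e-02  7.4650e+01]
 [ 2.0000e-02 -1.5000e-01 -9.9000e-01  9.8820e+02]
 [ 0.0000e+00  0.0000e+00  0.0000e+00  1.0000e+00]]
{'time': 0.1, 'joints': array([-1.36632815e+00,  3.81105747e-01,  1.29815602e+00, -2.29234015e-05,
        1.46354977e+00, -2.15308669e-01]), 'joint_velocities': array([-0.0007358 , -0.00227404, -0.00209467, -0.00039385,  0.00136611,
       -0.00110862]), 'joint_torque': array([ 4.75007910e-03, -4.38651538e+01, -2.24911433e+01,  7.15360581e-02,
        3.42716707e-02, -6.58896715e-05]), 'ee_pos': array([ 224.08353   , -501.965297  ,  198.72157689]), 'orientation': array([-3.07145475e+00, -6.54303076e-01,  2.54107939e-05]), 'ft_force': array([-0.08803156,  1.14213273,  0.92570174]), 'wrist_torque': array([-0.06430374,  0.03606614,  0.01178288]), 'grasp_force': 0.0, 'width': 1.0010140632877846} 18.700000000000003
```

View pics/s.png

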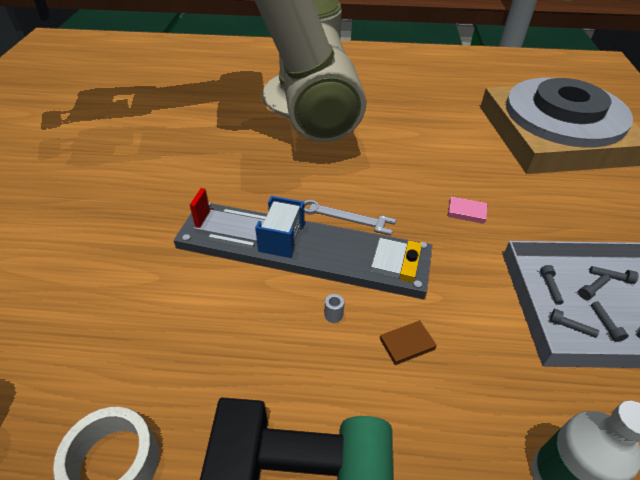

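View pics/t.png

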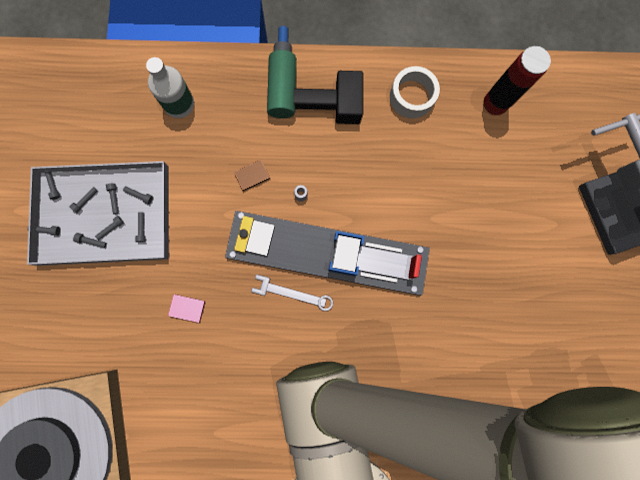

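The top view shows the feeder with its paddle at (415,265), the magazine at (346,253), and the yellow stop at (243,235). The white plate touching the stop, at (259,238), is the neighbour. Possible mix-ups are the brown plate at (252,176), the pink plate at (187,308), and the white stack in the magazine at (346,253). I choose the bare plate at the stop. Feed direction is to the image left, roughly world +y.

```bash
cat > m1.py <<'E'
from h import *
im,K,T=snap("top")
hsv=cv2.cvtColor(im,cv2.COLOR_BGR2HSV)
def big(m,roi):
    x0,y0,x1,y1=roi; z=np.zeros_like(m); z[y0:y1,x0:x1]=m[y0:y1,x0:x1]
    cs,_=cv2.findContours(z,cv2.RETR_EXTERNAL,cv2.CHAIN_APPROX_NONE); return max(cs,key=cv2.contourArea)
roi=(215,200,440,305)
# feeder = everything not wood (wood saturated orange)
wood=cv2.inRange(hsv,(5,90,60),(25,255,255))
dark=cv2.inRange(hsv,(0,0,30),(179,80,140))
c=big(cv2.morphologyEx(dark,cv2.MORPH_CLOSE,np.ones((15,15))),roi); r=cv2.minAreaRect(c)
P=ray(K,T,cv2.boxPoints(r),20); print("bed",r,P.round(1),np.linalg.norm(P-np.roll(P,1,0),axis=1).round(1))
for n,lo,hi,z in (("red",(0,150,80),(4,255,255),80),("yel",(22,150,120),(35,255,255),36),("blue",(100,120,50),(125,255,255),74)):
    c=big(cv2.inRange(hsv,lo,hi),roi); r=cv2.minAreaRect(c); B=ray(K,T,cv2.boxPoints(r),z); print(n,np.round(r[0],1),B[:,:2].round(1).tolist(),B.mean(0).round(1))
c=big(cv2.inRange(hsv,(0,0,190),(179,50,255)),(240,215,285,265)); r=cv2.minAreaRect(c);B=ray(K,T,cv2.boxPoints(r),32); print("neigh",B.round(1),B.mean(0).round(1),np.linalg.norm(B-np.roll(B,1,0),axis=1).round(1))
crop=cv2.resize(im[195:310,210:440],None,fx=3.4,fy=3.4,interpolation=cv2.INTER_CUBIC); cv2.imwrite("pics/crop.png",crop)
E
python3 m1.py
```

```text
bed ((324.95294189453125, 266.8720397949219), (200.8180694580078, 78.07252502441406), 10.784297943115234) [[ 434.2  252.5   20. ]
 [ 592.7  229.6   20. ]
 [ 521.2 -179.6   20. ]
 [ 365.1 -146.5   20. ]] [405.  160.2 415.4 159.6]
red [416.8 265.6] [[457.6, -126.8], [499.3, -134.5], [497.7, -144.8], [456.0, -137.1]] [ 477.6 -135.8   80. ]
yel [243.5 233.7] [[508.4, 222.6], [577.6, 207.8], [572.6, 187.5], [503.5, 202.6]] [540.5 205.1  36. ]
blue [343.6 268.3] [[468.4, 34.4], [484.5, 30.8], [472.7, -24.6], [456.5, -20.9]] [470.5   4.9  74. ]
neigh [[507.4 199.9  32. ]
 [570.  186.8  32. ]
 [560.2 144.8  32. ]
 [497.7 158.3  32. ]] [533.8 172.4  32. ] [42.7 64.  43.2 63.9]
```

View pics/crop.png

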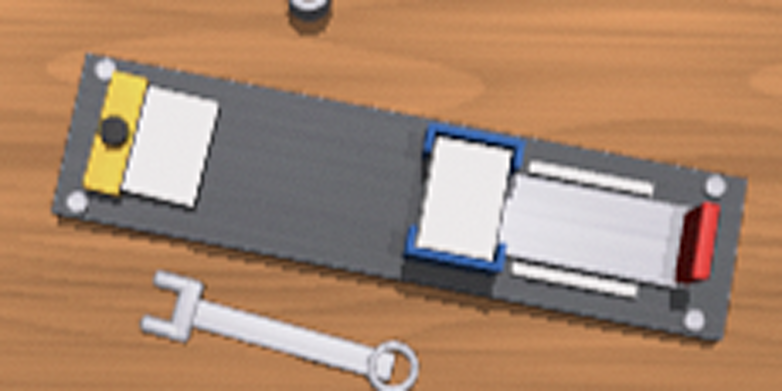

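The crop confirms the neighbour: the white plate touching the yellow stop at crop (170,145). The bed corners are at about (88,55), (747,180), (717,340) and (53,215), with corner screws inside them.

```bash
cat > m2.py <<'E'
from h import *
im,K,T=snap("top")
f=lambda l: np.array(l)/3.4+[210,195]
C=ray(K,T,f([(88,55),(747,180),(717,340),(53,215)]),20)
S=ray(K,T,f([(105,69),(716,185),(695,320),(77,202)]),21)
for Q in (C,S):
    d=(Q[0]+Q[3]-Q[1]-Q[2])[:2]; L=np.linalg.norm(d)/2; d/=np.linalg.norm(d)
    print(np.linalg.norm(Q-np.roll(Q,1,0),axis=1).round(1),"origin",(Q.mean(0)[:2]-35*d).round(1),"dir deg",np.degrees(np.arctan2(d[1],d[0])).round(2),L)
o=Q.mean(0)[:2]-35*d; n=np.array([-d[1],d[0]])
loc=lambda p:(np.round([(np.array(p)-o)@d,(np.array(p)-o)@n],1))
print("neigh",loc([533.8,172.4]),"paddle top",loc([477.6,-135.8]),"stop",loc([540.5,205.1]))
ob=arm.get_obs(); Rm=R.from_rotvec(ob["orientation"]).as_matrix(); print(Rm.round(3))
# paddle target: tool down at paddle rear
print("neigh dir",np.degrees(np.arctan2(42,9.8)),np.degrees(np.arctan2(62.6,13.1)), "d",d)
for x in(-200,-163,-48,91,120):print(x,(o+x*d).round(1))
E
python3 m2.py
```

```text
[ 99.6 407.9  98.8 404.5] origin [500.1  -1.3] dir deg 80.2 406.2289404560168
[ 82.7 377.5  82.8 376.9] origin [5.019e+02 5.000e-01] dir deg 80.12 377.18172558650963
neigh [174.8  -1.9] paddle top [-138.5    0.6] stop [208.1  -2.9]
[[ 0.913  0.408 -0.   ]
 [ 0.408 -0.913  0.001]
 [ 0.    -0.001 -1.   ]]
neigh dir 76.86597769360368 78.18055087281371 d [0.17161987 0.98516325]
-200 [ 467.6 -196.5]
-163 [ 474. -160.]
-48 [493.7 -46.8]
91 [517.6  90.2]
120 [522.5 118.8]
```

{"op": "servo_tool", "data": {"motion": [[-1,0.0294,-0.0157,0,0,0,0],[-1,0.0294,-0.0157,0,0,0,0],[-1,0.0294,-0.0157,0,0,0,0],[-1,0.0294,-0.0157,0,0,0,0],[-1,0.0294,-0.0157,0,0,0,0],[-1,0.0294,-0.0157,0,0,0,0],[-1,0.0294,-0.0157,0,0,0,0],[-1,0.0294,-0.0157,0,0,0,0],[-1,0.0294,-0.0157,0,0,0,0],[-1,0.0294,-0.0157,0,0,0,0],[-1,0.0294,-0.0157,0,0,0,0],[-1,0.0294,-0.0157,0,0,0,0]]}}

```text
time: 1.4
ee_pos: [470.2, -185.1, 199.2]
orientation: [-3.073, -0.655, 0.0]
ft_force: [0.0, -0.5, -0.3]
width: 0.005
grasp_force: 0.0
```

{"op": "servo_tool", "data": {"motion": [[-1,0,0,0.01,0,0,-8],[-1,0,0,0.01,0,0,-8],[-1,0,0,0.01,0,0,-8],[-1,0,0,0.01,0,0,-8],[-1,0,0,0.01,0,0,-8],[-1,0,0,0.01,0,0,-8],[-1,0,0,0.01,0,0,-8],[-1,0,0,0,0,0,0],[-1,0,0,0,0,0,0]]}}

```text
time: 2.3
ee_pos: [469.6, -186.4, 129.4]
orientation: [-2.409, -2.016, -0.0]
ft_force: [0.0, 0.3, 0.4]
width: 0.007
grasp_force: 0.0
```

```bash
cat > st.py <<'E'
from h import *
import sys
o=np.array([501.9,0.5]);a=np.radians(80.15);d=np.array([np.cos(a),np.sin(a)]);n=np.array([-d[1],d[0]])
def st():
    ob=arm.get_obs();p=ob["ee_pos"];M=R.from_rotvec(ob["orientation"]).as_matrix()
    print("t",round(ob["time"],2),"pos",p.round(1),"feeder xy",((p[:2]-o)@d).round(1),((p[:2]-o)@n).round(1),"yaw",np.degrees(np.arctan2(M[1,0],M[0,0])).round(2),"tilt",M[:,2].round(3),"F",ob["ft_force"].round(1),"w",round(ob["width"],3))
    return ob,M
if __name__=="__main__": st()
E
python3 st.py; python3 -c "
from h import *
snap('wrist','w1.png')"
```

```text
t 2.3 pos [ 469.6 -186.4  129.4] feeder xy -189.7 -0.2 yaw 79.84 tilt [-0.  0. -1.] F [0.  0.3 0.4] w 0.007
```

View pics/w1.png

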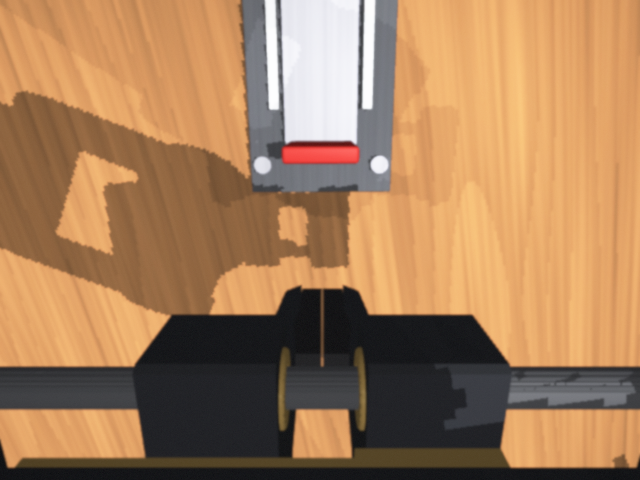

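The wrist view shows the red paddle at (320,154), lined up with the finger gap at column 322. I'll descend behind it.

{"op": "servo_tool", "data": {"motion": [[-1,0,0,0.036,0,0,0],[-1,0,0,0.036,0,0,0],[-1,0.015,0,0,0,0,0],[-1,0.015,0,0,0,0,0],[-1,0.006,0,0,0,0,0],[-1,0.004,0,0,0,0,0],[-1,0.004,0,0,0,0,0]]}}

```text
time: 3.05
ee_pos: [477.8, -142.8, 58.4]
orientation: [2.404, 2.02, 0.001]
ft_force: [-0.9, 0.3, 0.3]
width: 0.004
grasp_force: 0.0
```

{"op": "servo_tool", "data": {"motion": [[-1,0.01,0,0,0,0,0],[-1,0.01,0,0,0,0,0],[-1,0.01,0,0,0,0,0],[-1,0.01,0,0,0,0,0],[-1,0.01,0,0,0,0,0],[-1,0.01,0,0,0,0,0],[-1,0.01,0,0,0,0,0],[-1,0.004,0,0,0,0,0],[-1,0,0,0,0,0,0]]}}

```text
time: 3.95
ee_pos: [490.0, -69.6, 57.3]
orientation: [2.405, 2.021, -0.0]
ft_force: [-0.4, -0.6, -0.2]
width: 0.006
grasp_force: 0.0
```

```bash
python3 st.py
```

```text
t 3.95 pos [490.  -69.6  57.3] feeder xy -71.1 -0.3 yaw 80.1 tilt [ 0. -0. -1.] F [-0.4 -0.6 -0.2] w 0.006
```

```bash
python3 -c "
from h import *
im,K,T=snap('scene');im2,_,_=snap('wrist')
cv2.imwrite('pics/c2.png',np.hstack([cv2.resize(im[150:320,150:450],(400,227)),cv2.resize(im2,(400,300))[:227]]))
import st; st.st()"
```

```text
t 4.05 pos [490.  -70.3  57.3] feeder xy -71.8 -0.4 yaw 80.06 tilt [ 0. -0. -1.] F [-0.3 -1.1 -0.3] w 0.006
```

View pics/c2.png

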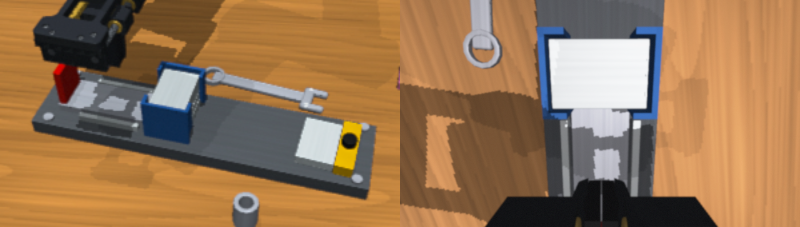

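```bash
python3 -c "
from h import *
im,K,T=snap('scene');import st
ob,M=st.st();p=ob['ee_pos']
print(proj(K,T,[p,p-[0,0,-64]]), [proj(K,T,np.r_[st.o+x*st.d,z]) for x,z in((-143,20),(-143,80),(-48,80),(-28,74))])
im[:,:]=im
cv2.imwrite('pics/c3.png',cv2.resize(im[130:290,150:350],(800,640))[:600])"
```

```text
t 4.1 pos [489.9 -70.5  57.2] feeder xy -72.0 -0.3 yaw 80.04 tilt [ 0. -0. -1.] F [-0.  -0.8  1.1] w 0.003
[[237.79261823 214.37737547]
 [232.95836656 183.44861243]] [array([[200.86765186, 222.84379697]]), array([[194.4213614, 196.0006646]]), array([[250.6387341 , 206.34038838]]), array([[263.08083196, 211.4023817 ]])]
```

View pics/c3.png

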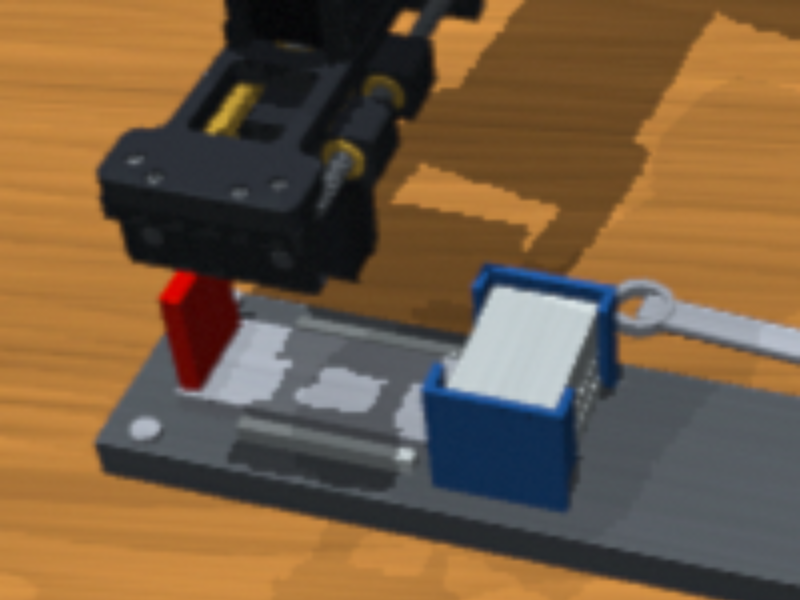

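```bash
python3 -c "
from h import *
im,K,T=snap('wrist');import st
ob,M=st.st();p=ob['ee_pos']
c=arm.camera('wrist');print(np.array(c['hand_eye']).round(2),K.round(1))
print('TCP px',proj(K,T,p))
for x,y,z in((-28,38,74),(-28,-38,74),(28,38,74),(28,-38,74)): print(proj(K,T,np.r_[st.o+x*st.d+y*st.n,z]).round(0))
im2,K2,T2=snap('top')
print('top TCP',proj(K2,T2,p))
cv2.imwrite('pics/c4.png',np.hstack([cv2.resize(im,(440,330)),cv2.resize(im2[200:365,290:470],(360,330))]))"
```

```text
t 4.15 pos [489.9 -70.5  57.3] feeder xy -72.0 -0.4 yaw 80.03 tilt [ 0. -0. -1.] F [-0.5 -0.1  0.3] w 0.003
[[  -0.     -0.96   -0.28   73.72]
 [   1.     -0.      0.     -1.26]
 [  -0.     -0.28    0.96 -185.31]
 [   0.      0.      0.      1.  ]] [[411.6   0.  321.7]
 [  0.  411.6 235.7]
 [  0.    0.    1. ]]
TCP px [[324.34092584 273.06905416]]
[[232. 189.]]
[[416. 189.]]
[[222.  41.]]
[[425.  40.]]
top TCP [[381.1027174 259.7491315]]
```

View pics/c4.png

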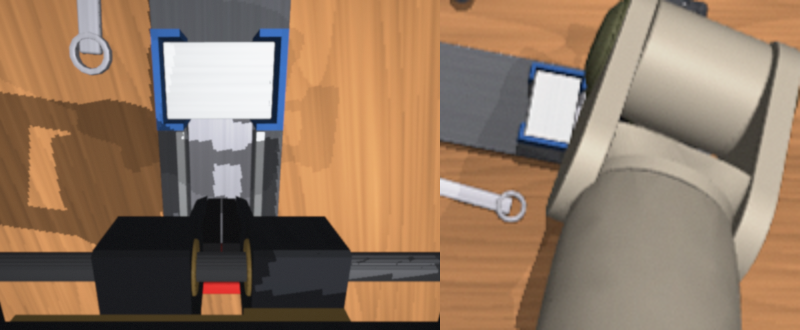

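The pictures show that the paddle didn't move. It is still at home, seen behind the fingers at wrist px (320,417). The real shut fingertips, at wrist row ~288, sit about 30 mm higher than the reported TCP, which projects to row 273. So the fingers passed over the paddle. I'll go back, calibrate the tip height with a gentle touch on the table behind the feeder, and push lower.

{"op": "servo_tool", "data": {"motion": [[-1,0,0,-0.02,0,0,0],[-1,-0.03,0,0,0,0,0],[-1,-0.035,0,0,0,0,0],[-1,-0.035,0,0,0,0,0],[-1,-0.025,0,0,0,0,0],[-1,0,0,0.02,0,0,0],[-1,0,0,0.03,0,0,0],[-1,0,0,0.02,0,0,0],[-1,0,0,0,0,0,0]]}}

```text
time: 5.15
ee_pos: [467.0, -192.8, 5.3]
orientation: [-2.403, -2.017, 0.002]
ft_force: [-1.1, 0.7, -0.3]
width: 0.008
grasp_force: 0.0
```

```bash
python3 -c "
from h import *
import st;st.st()
im,K,T=snap('wrist');a,K2,T2=snap('scene')
cv2.imwrite('pics/c5.png',np.hstack([cv2.resize(im,(400,300)),cv2.resize(a[120:270,120:320],(400,300))]))
p=arm.get_obs()['ee_pos'];print(proj(K2,T2,p),proj(K2,T2,p+[0,0,30]))"
```

```text
t 5.15 pos [ 467.  -192.8    5.3] feeder xy -196.4 1.3 yaw 80.02 tilt [-0.004  0.003 -1.   ] F [-1.1  0.7 -0.3] w 0.008
[[173.13258306 222.43015574]] [[169.29898586 209.68006066]]
```

View pics/c5.png

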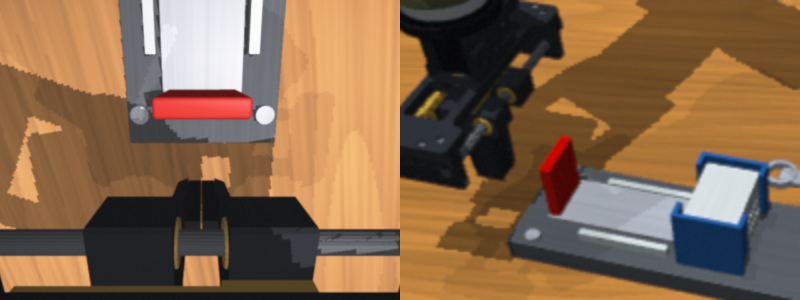

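Both views agree: the fingertip is at scene row ~210, about 30 mm above the reported TCP, so it now stands near z 35. The paddle is untouched at home, at wrist crop (203,105). I'll raise 20 mm and push.

{"op": "servo_tool", "data": {"motion": [[-1,0,0,-0.02,0,0,0],[-1,0.015,0,0,0,0,0],[-1,0.015,0,0,0,0,0],[-1,0.008,0,0,0,0,0],[-1,0.008,0,0,0,0,0],[-1,0.008,0,0,0,0,0],[-1,0,0,0,0,0,0]]}}

```text
time: 5.95
ee_pos: [477.4, -139.7, 27.1]
orientation: [2.404, 2.022, -0.003]
ft_force: [-4.3, -4.7, 3.2]
width: 0.006
grasp_force: 2.6
```

{"op": "servo_tool", "data": {"motion": [[-1,0.01,0,0,0,0,0],[-1,0.01,0,0,0,0,0],[-1,0.01,0,0,0,0,0],[-1,0.01,0,0,0,0,0],[-1,0.01,0,0,0,0,0],[-1,0.01,0,0,0,0,0],[-1,0.005,0,0,0,0,0],[-1,0,0,0,0,0,0]]}}

```text
time: 6.75
ee_pos: [488.5, -76.2, 27.1]
orientation: [2.404, 2.022, -0.003]
ft_force: [-4.6, -7.0, 2.8]
width: 0.009
grasp_force: 3.9
```

```bash
python3 st.py
```

```text
t 6.75 pos [488.5 -76.2  27.1] feeder xy -77.8 0.1 yaw 80.14 tilt [-0.001 -0.002 -1.   ] F [-4.6 -7.   2.8] w 0.009
```

{"op": "servo_tool", "data": {"motion": [[-1,0.008,0,0,0,0,0],[-1,0.006,0,0,0,0,0],[-1,0.003,0,0,0,0,0],[-1,0,0,0,0,0,0]]}}

```text
time: 7.15
ee_pos: [491.3, -59.8, 27.1]
orientation: [2.404, 2.021, -0.004]
ft_force: [-3.8, -8.4, 2.7]
width: 0.004
grasp_force: 4.2
```

{"op": "servo_tool", "data": {"motion": [[-1,0.003,0,0,0,0,0],[-1,0.002,0,0,0,0,0],[-1,0,0,0,0,0,0]]}}

```text
time: 7.45
ee_pos: [491.7, -57.7, 27.2]
orientation: [2.401, 2.021, -0.01]
ft_force: [-9.8, -25.0, 2.9]
width: 0.005
grasp_force: 12.9
```

```bash
python3 - <<'E'
from h import *
import st;st.st()
im,K,T=snap('wrist','w6.png');hsv=cv2.cvtColor(im,cv2.COLOR_BGR2HSV)
m=cv2.inRange(hsv,(0,150,60),(5,255,255));ys,xs=np.nonzero(m)
print(ys.min() if len(ys) else 0)
if len(ys):
    p=ray(K,T,(np.median(xs),ys.min()),80)[0]; print("paddle front top x",(p[:2]-st.o)@st.d)
a,_,_=snap('scene');cv2.imwrite('pics/c6.png',np.hstack([cv2.resize(im,(400,300)),cv2.resize(a[170:320,220:420],(400,300))]))
E
```

```text
t 7.45 pos [491.7 -57.7  27.2] feeder xy -59.0 0.1 yaw 80.16 tilt [-0.003 -0.007 -1.   ] F [ -9.8 -25.    2.9] w 0.005
235
paddle front top x -23.895770192251653
```

Force rose to 27 N at TCP −59, so the paddle is fully in. I'll let it spring back while the fingers hold it.

{"op": "servo_tool", "data": {"motion": [[-1,-0.005,0,0,0,0,0],[-1,-0.01,0,0,0,0,0],[-1,-0.01,0,0,0,0,0],[-1,-0.01,0,0,0,0,0],[-1,-0.01,0,0,0,0,0],[-1,-0.01,0,0,0,0,0],[-1,-0.01,0,0,0,0,0],[-1,-0.01,0,0,0,0,0],[-1,-0.01,0,0,0,0,0],[-1,-0.01,0,0,0,0,0],[-1,-0.01,0,0,0,0,0],[-1,-0.01,0,0,0,0,0]]}}

```text
time: 8.75
ee_pos: [472.8, -168.4, 27.3]
orientation: [2.406, 2.02, 0.001]
ft_force: [0.8, 0.5, 0.0]
width: 0.005
grasp_force: 0.0
```

{"op": "servo_tool", "data": {"motion": [[-1,-0.015,0,0,0,0,0],[-1,0,0,-0.04,0,0,0],[-1,0,0,-0.04,0,0,0],[-1,0,0,-0.04,0,0,0],[-1,0.03,0,0,0,0,0],[-1,0.04,0,0,0,0,0],[-1,0.04,0,0,0,0,0],[-1,0.04,0,0,0,0,0],[-1,0.03,0,0,0,0,0],[1,0.01,0,0,0,0,0],[1,0,0,0,0,0,0],[1,0,0,0,0,0,0]]}}

```text
time: 9.95
ee_pos: [503.1, 3.6, 147.2]
orientation: [2.406, 2.02, -0.0]
ft_force: [0.6, -0.8, 0.8]
width: 0.254
grasp_force: 0.0
```

```bash
python3 - <<'E'
from h import *
import st;st.st()
im,K,T=snap('wrist','w7.png');a,K2,T2=snap('scene','s7.png')
cv2.imwrite('pics/c7.png',np.hstack([cv2.resize(im,(400,300)),cv2.resize(a[160:310,180:440],(400,231),).copy() if 0 else cv2.resize(a[150:345,180:440],(400,300))]))
E
```

```text
t 9.95 pos [503.1   3.6 147.2] feeder xy 3.2 -0.6 yaw 80.03 tilt [-0. -0. -1.] F [ 0.6 -0.8  0.8] w 0.254
```

View pics/c7.png

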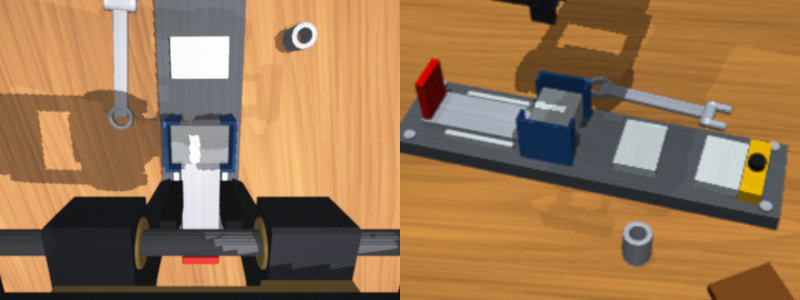

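The plate is out at wrist crop (200,57), the paddle is back home at crop (200,260), and the stack has dropped inside the magazine. The neighbour still touches the stop. I'll move over it and measure both plates from near.

{"op": "servo_tool", "data": {"motion": [[1,0.035,0,0,0,0,0],[1,0.035,0,0,0,0,0],[1,0.03,0,0,0,0,0],[1,0.007,0,0,0,0,0],[1,0,0,0,0,0,0],[1,0,0,0,0,0,0]]}}

```text
time: 10.65
ee_pos: [521.5, 108.7, 147.2]
orientation: [2.407, 2.019, -0.001]
ft_force: [-0.4, 0.4, -0.2]
width: 0.889
grasp_force: 0.0
```

```bash
cat > m3.py <<'E'
from h import *
import st
def meas(cam="wrist",z=32):
    im,K,T=snap(cam);hsv=cv2.cvtColor(im,cv2.COLOR_BGR2HSV)
    m=cv2.inRange(hsv,(0,0,165),(179,45,255)); m=cv2.morphologyEx(m,cv2.MORPH_OPEN,np.ones((3,3)))
    cs,_=cv2.findContours(m,cv2.RETR_EXTERNAL,cv2.CHAIN_APPROX_NONE)
    for c in cs:
        if cv2.contourArea(c)<300: continue
        P=ray(K,T,c[:,0,:],z)[:,:2]; L=np.c_[(P-st.o)@st.d,(P-st.o)@st.n].astype(np.float32)
        r=cv2.minAreaRect(L); 
        if not(-50<r[0][0]<230 and abs(r[0][1])<60): continue
        B=cv2.boxPoints(r); E=np.roll(B,-1,0)-B; e=E[np.argmax(np.linalg.norm(E,axis=1))]; e=e*np.sign(e[1])
        print(cam,"centre",np.round(r[0],1),"size",np.round(r[1],1),"angle",np.degrees(np.arctan2(-e[0],e[1])).round(2),"px",c[:,0].mean(0).round())
    m=cv2.inRange(hsv,(22,140,90),(36,255,255)); c=max(cv2.findContours(m,0,1)[0],key=cv2.contourArea)
    P=ray(K,T,c[:,0,:],36)[:,:2]; L=np.c_[(P-st.o)@st.d,(P-st.o)@st.n].astype(np.float32);print("stop top",cv2.minAreaRect(L))
if __name__=="__main__":
    st.st(); meas(); meas("top")
E
python3 m3.py; python3 -c "
from h import *
snap('wrist','w8.png')"
```

```text
t 10.65 pos [521.5 108.7 147.2] feeder xy 110.0 -0.8 yaw 79.99 tilt [-0. -0. -1.] F [-0.4  0.4 -0.2] w 0.889
wrist centre [-6.9  2.7] size [67.9 25.6] angle -0.16 px [319. 353.]
wrist centre [91.1  1.9] size [64.3 43.9] angle -0.16 px [321. 241.]
wrist centre [175.9  -0.5] size [64.3 44.4] angle -2.63 px [323. 124.]
stop top ((208.49925231933594, -18.362226486206055), (37.09547805786133, 20.76243782043457), 86.99024963378906)
top centre [ 48.9 -40.7] size [ 31.8 277.9] angle 8.98 px [324. 232.]
stop top ((199.89474487304688, -2.834461212158203), (2.017260789871216, 2.0474114418029785), 11.934781074523926)
```

Wrist measurements in the feeder frame:
- **Plate 1:** (91.1, 1.9), −0.16°, size 64.3×43.9.
- **Neighbour:** (175.9, −0.5), −2.63°, size 64.3×44.4.

Sizes match the description. Plate 1's target is (131.9, 1.5) at −2.63°. I'll straddle plate 1 with open fingers and descend.

{"op": "servo_tool", "data": {"motion": [[1,-0.019,-0.002,0.03,0,0,0],[1,0,0,0.035,0,0,0],[1,0,0,0.035,0,0,0],[1,0,0,0.03,0,0,0],[1,0,0,0.01,0,0,0],[1,0,0,0.004,0,0,0],[1,0,0,0,0,0,0]]}}

```text
time: 11.5
ee_pos: [516.8, 91.4, 3.9]
orientation: [2.405, 2.02, 0.001]
ft_force: [-0.4, 0.3, 0.5]
width: 1.005
grasp_force: 0.0
```

{"op": "servo_tool", "data": {"motion": [[1,0,0,0.003,0,0,0],[1,0,0,0.003,0,0,0],[1,0,0,0,0,0,0]]}}

```text
time: 11.8
ee_pos: [516.4, 91.7, -2.5]
orientation: [2.405, 2.02, 0.001]
ft_force: [-0.4, -0.9, -0.9]
width: 1.002
grasp_force: 0.0
```

```bash
python3 - <<'E'
from h import *
import st,m3
st.st(); m3.meas()
im,K,T=snap('wrist');a,K2,T2=snap('scene')
cv2.imwrite('pics/c9.png',np.hstack([cv2.resize(im,(400,300)),cv2.resize(a[170:320,260:460],(400,300))]))
E
```

```text
t 11.8 pos [516.4  91.7  -2.5] feeder xy 92.4 1.3 yaw 80.06 tilt [ 0.001 -0.    -1.   ] F [-0.4 -0.9 -0.9] w 1.002
wrist centre [85.8 -7.6] size [29.4 32.9] angle 0.51 px [348. 318.]
wrist centre [175.9  -0.4] size [63.7 43.6] angle -2.71 px [330.  80.]
stop top ((199.14991760253906, -17.60382652282715), (37.308387756347656, 3.1410884857177734), 89.91114044189453)
```

View pics/c9.png

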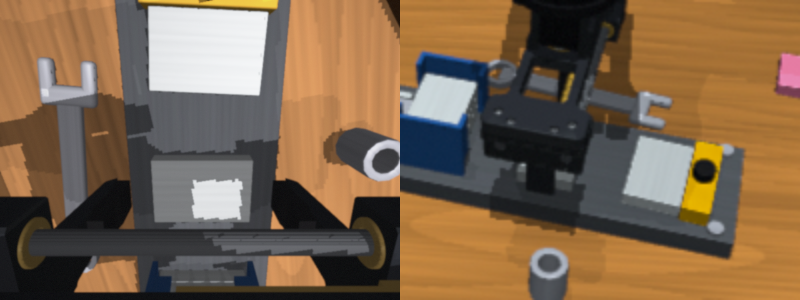

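The wrist view shows plate 1 at crop (200,190) between the open fingers, whose tips are at (120,182) and (280,182), centred. The neighbour is at (210,50). I'll feel for the bed in small steps.

{"op": "servo_tool", "data": {"motion": [[1,0,0,0.002,0,0,0],[1,0,0,0.002,0,0,0],[1,0,0,0,0,0,0]]}}

```text
time: 12.25
ee_pos: [516.1, 91.7, -7.0]
orientation: [-2.405, -2.02, 0.001]
ft_force: [-0.5, 0.2, 0.7]
width: 0.998
grasp_force: 0.0
```

{"op": "servo_tool", "data": {"motion": [[1,0,0,0.001,0,0,0],[1,0,0,0.001,0,0,0],[1,0,0,0,0,0,0]]}}

```text
time: 12.55
ee_pos: [516.2, 91.7, -8.9]
orientation: [-2.406, -2.02, 0.0]
ft_force: [-0.5, 0.2, -0.4]
width: 1.0
grasp_force: 0.0
```

{"op": "servo_tool", "data": {"motion": [[1,0,0,0.001,0,0,0],[1,0,0,0,0,0,0]]}}

```text
time: 12.75
ee_pos: [516.2, 91.7, -9.8]
orientation: [-2.406, -2.02, 0.0]
ft_force: [-0.2, 0.2, -0.1]
width: 1.002
grasp_force: 0.0
```

{"op": "servo_tool", "data": {"motion": [[1,0,0,0.001,0,0,0],[1,0,0,0,0,0,0]]}}

```text
time: 12.95
ee_pos: [516.2, 91.7, -10.9]
orientation: [-2.406, -2.02, 0.0]
ft_force: [0.2, 0.3, -0.2]
width: 1.001
grasp_force: 0.0
```

{"op": "servo_tool", "data": {"motion": [[1,0,0,0.001,0,0,0],[1,0,0,0,0,0,0]]}}

```text
time: 13.15
ee_pos: [516.2, 91.7, -11.9]
orientation: [-2.406, -2.02, 0.0]
ft_force: [0.1, 0.1, -0.0]
width: 1.001
grasp_force: 0.0
```

{"op": "servo_tool", "data": {"motion": [[0.5,0,0,0,0,0,0],[0.5,0,0,0,0,0,0],[0.5,0,0,0,0,0,0],[0.35,0,0,0,0,0,0],[0.35,0,0,0,0,0,0],[0.35,0,0,0,0,0,0]], "newtons": 5}}

```text
time: 13.75
ee_pos: [516.3, 91.7, -11.7]
orientation: [2.406, 2.02, 0.0]
ft_force: [-0.3, -0.1, 0.7]
width: 0.725
grasp_force: 5.0
```

```bash
python3 m3.py | head -4
```

```text
t 13.75 pos [516.3  91.7 -11.7] feeder xy 92.3 1.4 yaw 80.05 tilt [ 0. -0. -1.] F [-0.3 -0.1  0.7] w 0.725
wrist centre [86.5 -4.3] size [20.6 29.8] angle 89.55 px [340. 327.]
wrist centre [175.9  -0.4] size [63.6 43.5] angle -2.66 px [330.  77.]
stop top ((197.96279907226562, -25.969959259033203), (20.317373275756836, 1.0657168626785278), 89.9032211303711)
```

The fingers closed to 0.725 × 88 = 63.8 mm, which is the plate's width. I'll turn it by +2.5° and slide it to leave a ~6 mm gap.

{"op": "servo_tool", "data": {"motion": [[0.35,0,0,0,0,0,1.25],[0.35,0,0,0,0,0,1.3],[0.35,0.006,-0.0005,0,0,0,0],[0.35,0.007,-0.0005,0,0,0,0],[0.35,0.007,-0.0005,0,0,0,0],[0.35,0.006,0,0,0,0,0],[0.35,0.005,0,0,0,0,0],[0.35,0.004,0,0,0,0,0],[0.35,0,0,0,0,0,0]]}}

```text
time: 14.75
ee_pos: [522.5, 126.9, -11.7]
orientation: [-2.45, -1.967, -0.001]
ft_force: [-0.1, 0.8, 0.4]
width: 0.727
grasp_force: 5.0
```

```bash
python3 - <<'E'
from h import *
import st
st.st()
im,K,T=snap('wrist','w10.png');g=cv2.cvtColor(im,cv2.COLOR_BGR2GRAY)
# column profile near plate/neighbour gap: predict pixels along axis and print gray along feeder x at several y
for y in (-15,0,15):
    xs=np.arange(120,205,1.0); P=np.c_[st.o+xs[:,None]*st.d+y*st.n,np.full(len(xs),32.)]
    q=proj(K,T,P); v=[g[int(round(b)),int(round(a))] if 0<=b<480 else -1 for a,b in q]
    print(y,list(map(int,v)))
for x in (149,165,185):
    ys=np.arange(-42,43,1.0);P=np.c_[st.o+x*st.d+ys[:,None]*st.n,np.full(len(ys),32.)]
    q=proj(K,T,P); v=[g[int(round(b)),int(round(a))] if 0<=b<480 else -1 for a,b in q]; print("x",x,list(map(int,v)))
E
```

```text
t 14.75 pos [522.5 126.9 -11.7] feeder xy 128.0 1.3 yaw 77.53 tilt [ 0.  0. -1.] F [-0.1  0.8  0.4] w 0.727
-15 [129, 131, 131, 131, 142, 136, 131, 131, 130, 128, 128, 128, 130, 136, 152, 142, 131, 131, 132, 130, 131, 130, 128, 131, 132, 131, 131, 127, 94, 82, 81, 79, 62, 103, 197, 220, 195, 204, 236, 238, 238, 238, 239, 240, 240, 239, 239, 239, 239, 241, 243, 243, 242, 241, 239, 241, 243, 243, 243, 242, 242, 244, 246, 245, 244, 245, 247, 246, 246, 246, 246, 245, 246, 247, 247, 245, 244, 149, 168, 209, 208, 207, 208, 208, 208]
0 [228, 231, 233, 231, 230, 228, 229, 231, 231, 230, 230, 227, 230, 230, 224, 189, 128, 130, 132, 132, 131, 131, 128, 129, 131, 132, 131, 128, 123, 93, 82, 80, 78, 66, 107, 229, 233, 233, 234, 236, 237, 237, 237, 238, 239, 237, 237, 238, 238, 238, 240, 242, 242, 240, 239, 239, 242, 243, 242, 240, 239, 240, 242, 243, 242, 240, 242, 243, 243, 243, 243, 242, 241, 242, 244, 244, 241, 237, 134, 193, 178, 49, 67, 68, 67]
15 [128, 128, 131, 131, 128, 128, 127, 130, 131, 130, 128, 126, 128, 130, 131, 131, 127, 128, 130, 132, 131, 131, 130, 128, 129, 131, 131, 129, 129,
[... 792 characters left out ...]
39, 239, 240, 238, 239, 239, 239, 238, 238, 238, 237, 238, 238, 238, 237, 237, 237, 237, 238, 238, 238, 237, 236, 237, 237, 237, 237, 237, 236, 237, 237, 235, 236, 236, 236, 236, 235, 235, 235, 235, 234, 233, 233, 233, 232, 233, 230, 120, 74, 57, 55, 56, 55, 55, 56, 54, 56, 57]
x 185 [121, 116, 109, 108, 112, 113, 113, 112, 109, 133, 244, 247, 247, 247, 247, 247, 247, 247, 247, 247, 246, 246, 246, 246, 246, 246, 246, 245, 245, 245, 245, 244, 244, 244, 243, 243, 242, 242, 242, 241, 241, 240, 240, 240, 239, 239, 239, 238, 238, 239, 238, 238, 237, 238, 236, 237, 238, 238, 238, 237, 237, 236, 236, 236, 237, 236, 236, 235, 236, 234, 234, 235, 233, 159, 98, 99, 100, 97, 90, 88, 96, 99, 98, 79, 60]
```

```bash
cat > lat.py <<'E'
from h import *
import st
im,K,T=snap('wrist');g=cv2.cvtColor(im,cv2.COLOR_BGR2GRAY).astype(np.float32)
def edge(x,lo,hi,thr):
    ys=np.arange(lo,hi,.2);P=np.c_[st.o+x*st.d+ys[:,None]*st.n,np.full(len(ys),32.)]
    q=proj(K,T,P).astype(np.float32); v=cv2.remap(g,q[:,0],q[:,1],cv2.INTER_LINEAR)[:,0]
    i=np.nonzero(v>thr)[0]; return ys[i[0]],ys[i[-1]]
for x in (141,143,145,147): e=edge(x,-36,40,100); print("plate1",x,np.round(e,1),round(sum(e)/2,2))
for x in (158,162,166,170,174,180): e=edge(x,-38,38,180); print("neigh",x,np.round(e,1),round(sum(e)/2,2))
E
python3 lat.py
```

```text
plate1 141 [-29.6  33.6] 2.0
plate1 143 [-29.8  33.4] 1.8
plate1 145 [-29.8  33.4] 1.8
plate1 147 [-29.2  33.2] 2.0
neigh 158 [-31.  32.] 0.5
neigh 162 [-31.4  32. ] 0.3
neigh 166 [-31.6  31.6] 0.0
neigh 170 [-31.6  31.4] -0.1
neigh 174 [-31.8  31.4] -0.2
neigh 180 [-32.2  31. ] -0.6
```

The gap is 5.5 mm and parallel. Plate 1 sits 0.85 mm too far to +n, so I'll shift 0.8 mm and butt it up.

{"op": "servo_tool", "data": {"motion": [[0.35,0,0.0008,0,0,0,0],[0.35,0.002,0,0,0,0,0],[0.35,0.002,0,0,0,0,0],[0.35,0.001,0,0,0,0,0],[0.35,0.001,0,0,0,0,0],[0.35,0,0,0,0,0,0]]}}

```text
time: 15.45
ee_pos: [524.6, 132.0, -11.7]
orientation: [2.45, 1.966, 0.0]
ft_force: [-0.4, 0.2, 1.5]
width: 0.724
grasp_force: 5.0
```

{"op": "servo_tool", "data": {"motion": [[0.35,0.0005,0,0,0,0,0],[0.35,0.0005,0,0,0,0,0],[0.35,0,0,0,0,0,0]]}}

```text
time: 15.75
ee_pos: [524.6, 132.4, -11.7]
orientation: [2.45, 1.966, -0.001]
ft_force: [-0.8, -4.7, 2.3]
width: 0.725
grasp_force: 5.0
```

```bash
sed -i 's/(141,143,145,147)/(144,146,148,150)/' lat.py; python3 st.py; python3 lat.py
```

```text
t 15.75 pos [524.6 132.4 -11.7] feeder xy 133.9 0.2 yaw 77.51 tilt [-0.    -0.001 -1.   ] F [-0.8 -4.7  2.3] w 0.725
plate1 144 [-30.4  32.4] 1.0
plate1 146 [-30.6  32.4] 0.9
plate1 148 [-30.8  32.4] 0.8
plate1 150 [-30.8  32.4] 0.8
neigh 158 [-16.8  20.2] 1.7
neigh 162 [-20.6  29.2] 4.3
neigh 166 [-31.4  31.8] 0.2
neigh 170 [-31.8  31.4] -0.2
neigh 174 [-31.8  31.4] -0.2
neigh 180 [-32.2  31. ] -0.6
```

Contact at 4.7 N, and the sides line up within 0.1 mm. I'll press slightly more, release, lift and check.

{"op": "servo_tool", "data": {"motion": [[0.35,0.0006,0,0,0,0,0],[0.35,0,0,0,0,0,0],[0.35,-0.0004,0,0,0,0,0],[0.6,0,0,0,0,0,0],[0.7,0,0,0,0,0,0],[0.8,0,0,0,0,0,0],[0.8,0,0,0,0,0,0],[0.8,0,0,-0.02,0,0,0],[0.8,0,0,-0.03,0,0,0],[0.8,0,0,-0.04,0,0,0],[0.8,0,0,-0.04,0,0,0],[0.8,0,0,0,0,0,0]]}}

```text
time: 17.0
ee_pos: [527.1, 133.4, 123.2]
orientation: [2.445, 1.963, 0.012]
ft_force: [0.8, -0.1, -0.9]
width: 0.903
grasp_force: 0.0
```

```bash
cat > chk.py <<'E'
from h import *
import st
st.st()
im,K,T=snap('wrist','w%d.png'%(arm.get_obs()["time"]*10));g=cv2.cvtColor(im,cv2.COLOR_BGR2GRAY).astype(np.float32)
def prof(P): 
    q=proj(K,T,P).astype(np.float32); return cv2.remap(g,q[:,0],q[:,1],cv2.INTER_LINEAR)[:,0]
W=lambda x,y:np.c_[st.o+np.atleast_1d(x)[:,None]*st.d+np.atleast_1d(y)[:,None]*st.n,np.full(max(np.size(x),np.size(y)),32.)]
for y in (-25,-12,0,12,25):
    xs=np.arange(146,162,.5); v=prof(W(xs,np.full(len(xs),y))); xs2=np.arange(100,130,.2);u=prof(W(xs2,np.full(len(xs2),y)))
    xs3=np.arange(190,205,.5); w=prof(W(xs3,np.full(len(xs3),y)))
    print(y,"seam min",v.min().round(),"at",xs[v.argmin()],"median",np.median(v),"below150 mm",(v<150).sum()*.5,"rear",xs2[np.nonzero(u>110)[0][0]].round(1),"stop seam",xs3[w.argmin()],w.min().round())
for x in (116,122,130,138,146,150,160,166,172,180,188):
    ys=np.arange(-40,40,.2); v=prof(W(np.full(len(ys),x),ys)); i=np.nonzero(v>(v.max()+60)/2)[0]; e=ys[i[0]],ys[i[-1]]; print(x,np.round(e,1),round(sum(e)/2,2))
E
python3 chk.py
```

```text
t 17.0 pos [527.1 133.4 123.2] feeder xy 135.3 -2.1 yaw 77.52 tilt [ 0.01   0.001 -1.   ] F [ 0.8 -0.1 -0.9] w 0.903
-25 seam min 122.0 at 153.5 median 141.08887 below150 mm 10.0 rear 109.2 stop seam 197.5 195.0
-12 seam min 124.0 at 154.0 median 140.8003 below150 mm 10.0 rear 110.0 stop seam 198.5 198.0
0 seam min 123.0 at 154.5 median 139.95898 below150 mm 11.0 rear 110.6 stop seam 203.5 68.0
12 seam min 138.0 at 148.5 median 164.56445 below150 mm 4.5 rear 111.2 stop seam 199.0 174.0
25 seam min 140.0 at 149.0 median 224.9961 below150 mm 4.0 rear 100.0 stop seam 200.0 194.0
116 [-28.8  34.4] 2.8
122 [-29.  34.] 2.5
130 [12.2 33.6] 22.9
138 [-40.  33.] -3.5
146 [-40.  33.] -3.5
150 [-31.   31.8] 0.4
160 [-32.   32.6] 0.3
166 [-32.2  32.2] 0.0
172 [-32.4  31.8] -0.3
180 [-33.   31.6] -0.7
188 [-33.2  31. ] -1.1
```

Flush, with no dark seam. The arm was still settling in that picture, so I'll retreat a little and re-check.

{"op": "servo_tool", "data": {"motion": [[0.8,-0.03,0,-0.03,0,0,0],[0.8,-0.03,0,-0.03,0,0,0],[0.8,0,0,0,0,0,0],[0.8,0,0,0,0,0,0],[0.8,0,0,0,0,0,0]]}}

```text
time: 17.55
ee_pos: [511.1, 75.1, 176.5]
orientation: [-2.448, -1.966, 0.003]
ft_force: [-0.1, -0.3, 0.3]
width: 0.902
grasp_force: 0.0
```

```bash
python3 chk.py; python3 m3.py; python3 - <<'E'
from h import *
im,K,T=snap('wrist');a,_,_=snap('scene')
cv2.imwrite('pics/fin.png',np.hstack([cv2.resize(im[0:300,140:500],(400,333)),cv2.resize(a[150:316,180:440],(400,333))]))
E
```

```text
t 17.55 pos [511.1  75.1 176.5] feeder xy 75.1 3.7 yaw 77.53 tilt [-0.003  0.001 -1.   ] F [-0.1 -0.3  0.3] w 0.902
-25 seam min 232.0 at 153.0 median 246.40625 below150 mm 0.0 rear 106.0 stop seam 198.0 147.0
-12 seam min 233.0 at 154.0 median 245.0039 below150 mm 0.0 rear 108.2 stop seam 198.5 149.0
0 seam min 231.0 at 154.5 median 244.0 below150 mm 0.0 rear 108.8 stop seam 203.0 38.0
12 seam min 230.0 at 155.0 median 242.0 below150 mm 0.0 rear 109.4 stop seam 199.5 139.0
25 seam min 227.0 at 155.5 median 240.0 below150 mm 0.0 rear 110.2 stop seam 200.0 152.0
116 [-30.2  34.2] 2.0
122 [-30.2  34.2] 2.0
130 [-30.6  33.6] 1.5
138 [-31.   33.2] 1.1
146 [-31.4  32.8] 0.7
150 [-31.6  32.8] 0.6
160 [-31.8  32.4] 0.3
166 [-32.   32.2] 0.1
172 [-32.4  32. ] -0.2
180 [-32.8  31.6] -0.6
188 [-33.  31.] -1.0
t 17.6 pos [511.2  75.2 176.6] feeder xy 75.2 3.7 yaw 77.55 tilt [-0.003  0.    -1.   ] F [ 0.  -0.2 -0.7] w 0.903
wrist centre [-31.8   3.4] size [67.3 84.7] angle 89.18 px [330. 321.]
wrist centre [154.5   0.4] size [64.4 88.1] angle 87.41 px [323. 103.]
stop top ((208.76234436035156, -19.253408432006836), (35.10504150390625, 20.777122497558594), 87.35492706298828)
top centre [191.3 -15.7] size [ 33.7 301.2] angle 4.08 px [253. 232.]
stop top ((213.34286499023438, 16.968082427978516), (30.085113525390625, 12.248381614685059), 88.21407318115234)
```

View pics/fin.png

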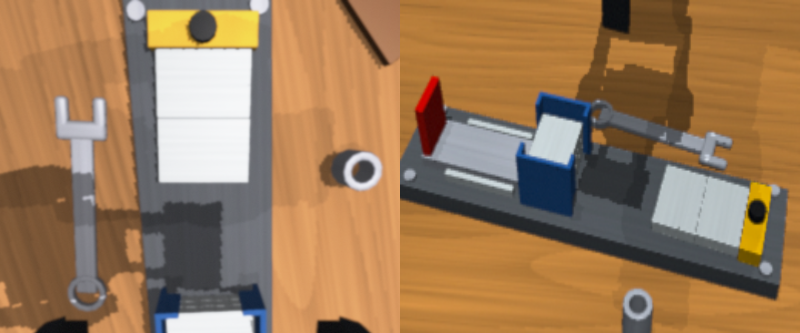

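The combined outline measures 64.4 × 88.1 mm, where a perfect butt is 64 × 88, and the sides are collinear at crop (155–250, 50–182). The neighbour touches the stop, the paddle is home, the rest of the stack is in the magazine, and the socket and spanner are undisturbed. I'm handing the job in.

```bash
python3 -c "
from cell import arm
print(arm.finish_job())"
```

```text
the job is handed in; nothing more can be done
None
```

I handed the job in at about 17.6 s with one plate fed and butted flush and square against the neighbour at the stop; the paddle is home and the stack has dropped. My first push passed over the paddle without touching anything, because the real fingertips sit at least 30 mm above the reported TCP.

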